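# Open the pickle tub and hold the cleaner's cover

## Robot

A 6-joint arm with a two-finger parallel gripper is mounted at the origin on the work surface. World frame = base frame: x ahead of the robot, y to its left, z up, the work surface at z = 0. Lengths are in m, angles in rad, forces in N, time in s.
With the tool pointing down it reaches from about 0.35 to 0.775 m from the base axis. Payload 5.5 kg.
Tool frame: the origin (TCP) lies between the finger pads, 19 mm behind the fingertips; this is the grasp point; z points along the fingers, y is the line along which they close (so a half turn about z gives the same grasp; the last joint's range is limited). The gripper opens to 85 mm and grips with 20 to 120 N. Pads are 22 mm wide; open, the fingers measure 114 mm over their backs; the gripper's body (76 mm by 85 mm) begins 54 mm behind the grasp point. The pads swing forward as they close: fully open they stand 13 mm farther back than shut.
Start: joints at [0.994, 0.313, 0.046, 1.304, 0, 1.431], TCP at [0.243, 0.521, 0.25] pointing down, gripper open.
Joint ranges: [-2.76, 2.76], [-0.86, 1.69], [-1.03, 1.26], [-2.2, 2.34], [-1.47, 1.5], [-3.14, 3.14]. Speed limits (rad/s): [2.57, 2.57, 3.14, 3.14, 3.14, 3.14].

## Interface

Orientations are given as a unit quaternion [w, x, y, z].
In Python, from workcell import env, viewer, order, models gives the robot as it stands.
- The arm moves only by the tool drive_tool, never from a script. Its argument "series" is a list that holds one entry, the list of rows, each a list of 6 numbers: the shift along the tool's x, y, z each as a share of 120 mm, from -1 to 1, then the turn, a rotation vector about the tool's x, y, z each as a share of 180 degrees, from -1 to 1. A call has 1 to 20 rows; each row shifts and turns the commanded pose from where the row before left it, along the tool's axes as they then stand; what a row does not reach is not made up. A row lasts 1/8 s, in which the tool goes at most 62.5 mm and 10.7 degrees, less where a joint would pass 70% of its speed; a pose out of reach is approached as far as the arm can. A call with a number of a shift or a turn outside -1 to 1 is refused whole. A call with a gripper value outside its range is refused whole. "jaw" is the opening, from -1 (shut) to 1 (fully open), set as the call begins (left out, the last holds). The fingers move at their own pace and stop on an object; "grip_force" is the grip in N (left out, the last holds). Time passes only in rows, so rows that do not move let the fingers close. It gives the time, the measured TCP pose, the force, the opening and the grip force at its end, in the units of the state.
- env.get_state(): the state, without advancing time (a new reading comes with each control period).
- viewer.read_camera(name): name is "scene" or "top"; returns the picture (400x640x3 uint8, red, green, blue); there is no depth.
- viewer.camera_info(name): a dict with "intrinsics" (3x3 intrinsics, pixels), "D" ([k1, k2, p1, p2, k3] as OpenCV has them; the pictures are not rectified), "R" (3x3) and "t" (3): a world point X has camera coordinates R X + t. Camera axes: x right, y down, z forward; pixel columns grow to the right and rows downward; lengths in m; the calibration is good to about 2 mm. A picture is of the moment at which its call begins. camera_info takes no time and is no camera call.
- order.hand_in(): hands the job in; it is judged then, once.
Trained networks look in the newest picture that a camera, given by its name, has taken for a name from the list of things; names that differ only in an ending like _2 or _b are one class to them, and where a whole thing is asked for, a point or a joint stands for the part that bears it (a point fixed in the world has none). Each returns a list of dicts, best first, with "score" (0 to 1); they miss things now and then, are a little off and sometimes report something else, mostly with a low value. They report only what shows in the picture. A call takes as long as a camera call. They do not tell look-alikes from the thing itself.
- models.silhouettes(label, camera): "region" (400x640 bool, what is visible of it) and "location" ([column, row] in pixels, amid what is visible of it).
The state is a dict: "clock": time; "joint_pos": joint angles; "qvel": joint speeds; "tau": joint torques, N m; "tcp_pos": TCP position; "orientation": TCP orientation; "wrist_force": force on the tool from outside, world axes, zero at the start; "ft_torque": the same for the moment, N m; "finger_gap": finger opening in m; "grip_force": force on a finger pad.
Only numpy, scipy, OpenCV 4.12 (cv2) and the standard library are available. Lean on these libraries where they do the work, as an engineer would, in place of code of your own. Each camera call takes 0.05 s, during which the arm holds its last target. There are 200 camera calls.

## Task

I am about to move rings with my tweezers from the pickle tub to the ultrasonic cleaner, so open both for me: tip the tub's loose lid up by its orange fin, lift it off and set it down (no dropping) flat, fin up, on the middle of the dark soldering board, and let go of it. Then raise the cleaner's steel cover by its black bar and keep holding it by the bar, open at 60 degrees from shut: it falls shut by itself, so finish while still holding it there. Leave the bottle, the crucible and the spool where they stand.

Things in the scene. Friction and masses are not known exactly. Their poses are not given: they have to be found in the camera images.
- tub: Round white ceramic pickle tub with a blue band, fixed to the bench; it and the cleaner may stand on either side of the board. 110 mm outside diameter, 102 mm inside, rim 90 mm above the bench. Origin: centre of its underside, z up.
- tub_lid: Loose lid on the tub's rim, 0.12 kg: blue disc, 124 mm across, at z = 8 to 14 mm, over a grey plug, 92 mm across, z = 0 to 8, loose in the mouth (5 mm play). Origin: centre of the plug's underside, z up; it lies flat on the plug. Orange fin to grip: x = 12 to 48 mm (off-centre), y = -5 to 5, z = 14 to 50. Its +x (fin side) points away from the robot, within 40 degrees.
- board: Dark scorched soldering board, fixed to the bench, 180 mm (its x) by 170 mm (its y), 20 mm thick. Origin: centre of its underside, so its top is at z = 20 mm.
- cleaner: Ultrasonic cleaner, a blue box fixed to the bench, 150 mm deep (its x) by 160 mm wide (its y) by 120 mm high, control panel on its front, which faces its -x, roughly to the robot. Origin: centre of its underside. The steel cover lies on top, hinged along the rear (+x) top edge.
- cover (a joint): Opening angle of the steel cover (150 by 160 mm, 8 mm thick) on the cleaner: 0 shut, grows as its front edge swings up and back to the cleaner's +x; stop at 1.4 rad; 60 degrees is 1.047 rad. Its weight and a weak spring shut it from every angle: 1 to 4 N at the bar hold it.
- cover_hinge (a point): Point on the cover's hinge line, at the middle of the cleaner's rear top edge, 120.5 mm above the bench; the line runs along the cleaner's y. The point turns with the cover: its -x points along the cover to the bar.
- cover_handle (a point): Middle of the black bar to raise the cover by: round, 10 mm thick, 110 mm long, parallel to the hinge, 190 mm from the hinge line along the cover, 4 mm above the cover's underside: 40 mm out in front of the cover's front edge (35 mm free gap), 124 mm above the bench when shut. Two end arms, 110 mm apart, join it to the cover. It can turn between the fingers.
- bottle: Bystander: pale round plastic bottle with white cap and teal nozzle, 60 mm in diameter, 122 mm high. Origin: centre of its underside.
- crucible: Bystander: dark grey crucible bowl, 72 mm in diameter, 40 mm high. Origin: centre of its underside.
- spool: Bystander: spool of brass solder with black flanges, 52 mm in diameter, 28 mm high. Origin: centre of its underside.
There are look-alikes about, which are no part of the job. There is more than one size of the board; the one meant has the size given above. There is more than one size of the tub_lid; the one meant has the size given above.

How it is judged:
By the outcome, as a careful person would: the job done as asked, in the order asked, and still so for the second after the job is handed in, while the arm keeps its last pose, push and grip.
It also fails if it takes over 58 s, if anything falls off the work surface, if the arm or the gripper's body presses on something with over 40 N, if the wrist force passes 120 N, or if a joint passes its speed limit or range.

## Working session

There is one attempt and no reset: what is moved stays moved. The work goes in short steps, Python scripts to look and compute and a tool call to move; the robot and the scene stay as the last step left them, time stands still between calls to the robot, and variables do not carry over. Pictures are saved under pics/ and viewed, at most 10 in all, crops included, and the job is handed in when it is done.

Besides the shell and the picture viewer there is one more tool, called after "Emit:" as a command line: name --argument value ..., lists and objects as JSON in quotes. drive_tool: Moves the arm, as the interface text tells. Its arguments: {"type":"object","properties":{"series":{"type":"array"},"jaw":{"type":"number"},"grip_force":{"type":"number"}},"required":["series"]}

```bash
ls; mkdir -p pics
python3 - <<'E'
from workcell import env, viewer, order, models
import cv2,numpy as np
for c in ("scene","top"):
    im=viewer.read_camera(c); cv2.imwrite(f"pics/{c}0.png",im[:,:,::-1])
    i=viewer.camera_info(c); print(c,{k:np.round(v,4).tolist() for k,v in i.items()})
    for l in ("tub","tub_lid","board","cleaner","cover_handle","bottle","crucible","spool"):
        print(l,[(round(float(d["score"]),2),np.round(d["location"]).tolist(),int(d["region"].sum())) for d in models.silhouettes(l,c)])
print(env.get_state())
E
```

```text
pics
scene {'intrinsics': [[364.9695, 0.0, 319.3603], [0.0, 364.9695, 199.097], [0.0, 0.0, 1.0]], 'D': [-0.0553, 0.0, 0.0, 0.0, 0.0], 'R': [[0.1164, 0.9932, 0.0065], [0.7504, -0.0836, -0.6557], [-0.6507, 0.0812, -0.755]], 't': [-0.0731, -0.3544, 1.282]}
tub [(0.93, [193.0, 232.0], 1028), (0.52, [417.0, 275.0], 546)]
tub_lid [(0.79, [246.0, 201.0], 750), (0.7, [178.0, 207.0], 1745)]
board [(0.88, [368.0, 154.0], 1276), (0.71, [315.0, 217.0], 3904)]
cleaner [(0.85, [439.0, 191.0], 6145)]
cover_handle [(0.73, [447.0, 178.0], 3286)]
bottle [(0.91, [363.0, 285.0], 1018), (0.57, [445.0, 177.0], 3340), (0.34, [441.0, 191.0], 6098)]
crucible [(0.58, [293.0, 289.0], 889), (0.56, [446.0, 177.0], 3491), (0.22, [361.0, 283.0], 1046)]
spool [(0.85, [414.0, 280.0], 555)]
top {'intrinsics': [[415.3815, 0.0, 323.6215], [0.0, 415.3815, 203.0748], [0.0, 0.0, 1.0]], 'D': [-0.0159, 0.0, 0.0, 0.0, 0.0], 'R': [[0.0199, -0.9997, -0.0154], [-0.986, -0.0171, -0.1659], [0.1656, 0.0185, -0.986]], 't': [0.0047, 0.5668, 1.0453]}
tub [(0.62, [431.0, 231.0], 149)]
tub_lid [(0.78, [453.0, 218.0], 1975), (0.59, [396
[... 354 characters left out ...]
0.0], 253)]
{'clock': 0.9, 'joint_pos': array([ 9.94393198e-01,  3.13168718e-01,  4.61199514e-02,  1.30360277e+00,
       -1.19619761e-05,  1.43118472e+00]), 'qvel': array([0.00146654, 0.00063583, 0.0020572 , 0.00053885, 0.00229546,
       0.00107928]), 'tau': array([-4.83162639e-04, -4.80446792e+01,  2.98815161e+01,  1.11859752e-04,
       -2.31312752e-04, -9.10062340e-06]), 'tcp_pos': array([0.24328807, 0.52104613, 0.25004917]), 'orientation': array([3.09695221e-05, 2.16663770e-01, 9.76246283e-01, 6.57089138e-05]), 'wrist_force': array([-0.61900525, -0.13940158, -0.07878541]), 'ft_torque': array([ 0.02684871,  0.01059394, -0.07582057]), 'grip_force': 0.0, 'finger_gap': 0.08525346761177693}
```

View pics/scene0.png

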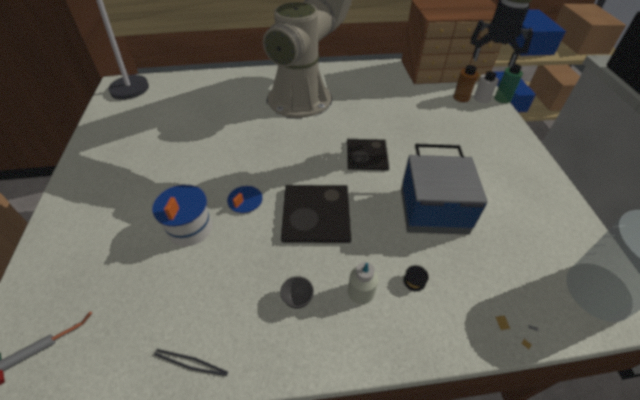

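View pics/top0.png

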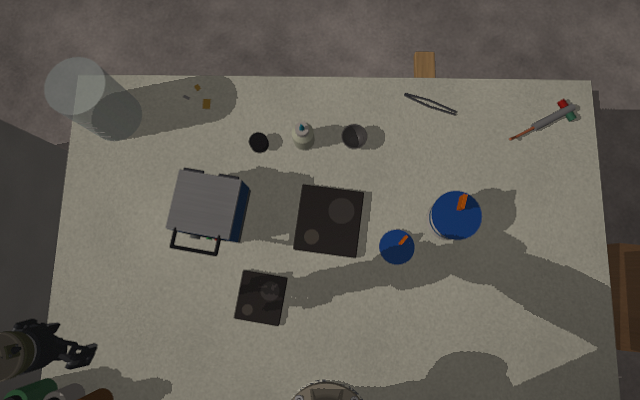

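The two look-alike pairs, by top-camera pixels:
- **Lids:** (453,218) sits on the tub and is larger. (396,248) is small and lies on the bench.
- **Boards:** (330,219) is larger, at about 180x170. (260,300) is small.

The larger one fits in both cases. I'll fit poses to the silhouettes and check the fits and sizes in an enlarged crop.

```bash
cat > h.py <<'E'
from workcell import env, viewer, order, models
import cv2,numpy as np
from scipy.optimize import minimize
from scipy.spatial.transform import Rotation as Ro
C={c:viewer.camera_info(c) for c in("scene","top")}
def proj(P,c):
    i=C[c]; return cv2.projectPoints(np.asarray(P,float).reshape(-1,3),cv2.Rodrigues(np.array(i["R"]))[0],np.array(i["t"]),np.array(i["intrinsics"]),np.array(i["D"]))[0][:,0]
def ray(px,c,z):
    i=C[c]; n=cv2.undistortPoints(np.array([[px]],float),np.array(i["intrinsics"]),np.array(i["D"]))[0,0]
    R=np.array(i["R"]);o=-R.T@np.array(i["t"]);d=R.T@[n[0],n[1],1]; return o+d*(z-o[2])/d[2]
def box(x0,x1,y0,y1,z0,z1): return np.array([[x,y,z] for x in(x0,x1) for y in(y0,y1) for z in(z0,z1)])
def cyl(r,z0,z1):
    a=np.linspace(0,2*np.pi,48,endpoint=False); return np.array([[r*np.cos(t),r*np.sin(t),z] for z in(z0,z1) for t in a])
def place(P,x,y,a,z=0): return P@np.array([[np.cos(a),np.sin(a),0],[-np.sin(a),np.cos(a),0],[0,0,1]])+[x,y,z]
S=4
def hull(P,c):
    m=np.zeros((400*S,640*S),np.uint8); cv2.fillConvexPoly(m,cv2.convexHull(np.round((proj(P,c)+.5)*S).astype(np.int32)),1); return m
def up(m): return cv2.resize(m.astype(np.uint8),None,fx=S,fy=S,interpolation=cv2.INTER_NEAREST)
def fit(P,z,masks,x0,dims=3):
    M={c:up(m) for c,m in masks.items()}
    def f(p):
        s=0
        for c in M:
            h=hull(place(P,p[0],p[1],p[2] if dims==3 else 0,z),c); s+=1-(h&M[c]).sum()/(h|M[c]).sum()
        return s/len(M)
    p0=np.array(x0[:dims],float); st=np.array([.01,.01,.1][:dims])
    for _ in range(2):
        r=minimize(f,p0,method="Nelder-Mead",options=dict(initial_simplex=np.vstack([p0]+[p0+st*e for e in np.eye(dims)]),xatol=1e-4,fatol=1e-5)); p0=r.x; st=st/2
    return r.x,r.fun
E
cat > m.py <<'E'
from h import *
I={c:viewer.read_camera(c) for c in C}
def reg(l,c,px):
    return min(models.silhouettes(l,c),key=lambda d:np.hypot(*(np.array(d["location"])-px)))["region"]
hsv={c:cv2.cvtColor(I[c],cv2.COLOR_RGB2HSV) for c in C}
def win(c,px,r):
    m=np.zeros((400,640),bool); m[px[1]-r:px[1]+r,px[0]-r:px[0]+r]=1; return m
org={c:(hsv[c][...,0]<18)&(hsv[c][...,1]>150)&(hsv[c][...,2]>80)&win(c,p,28) for c,p in dict(scene=(175,208),top=(460,205)).items()}
print("orange",{c:int(m.sum()) for c,m in org.items()})
b=fit(box(-.09,.09,-.085,.085,0,.02),0,{"scene":reg("board","scene",(315,217)),"top":reg("board","top",(330,219))},ray((330,219),"top",.02).tolist()[:2]+[0]);print("board",b)
lid=np.vstack([cyl(.062,.008,.014)])
lm={c:(reg("tub_lid",c,p)) for c,p in dict(scene=(178,207),top=(453,218)).items()}
full=np.vstack([cyl(.062,.008,.014),box(.012,.048,-.005,.005,.014,.05)])
x0=ray((453,218),"top",.096)
best=[]
l=fit(full,.082,lm,[x0[0],x0[1],0]);print("lid full",l)
for c in C: print(c, fit(full,.082,{c:lm[c]},[x0[0],x0[1],0]))
f=fit(box(.012,.048,-.005,.005,.014,.05),.082,org,l[0]);print("fin",f)
fo=place(np.array([[.03,0,.05]]),*f[0],.082);print("fin ctr top",fo)
x0=ray((208,206),"top",.12)
cl=box(-.075,.075,-.08,.08,0,.128)
cm={"scene":reg("cleaner","scene",(439,191)),"top":reg("cleaner","top",(208,206))}
k=fit(cl,0,cm,[x0[0],x0[1],0]);print("cleaner",k)
hp=place(np.array([[-.115,0,.124],[-.115,.055,.124],[-.115,-.055,.124]]),*k[0]);print("bar",hp)
for n,px in dict(bottle=(306,138),crucible=(353,136),spool=(260,140)).items(): print(n,ray(px,"top",.04))
np.savez("poses.npz",board=b[0],lid=l[0],fin=f[0],cl=k[0])
out=[]
for c,(u,v) in dict(scene=(140,120),top=(160,130)).items():
    im=cv2.resize(I[c],None,fx=S,fy=S,interpolation=cv2.INTER_CUBIC)
    def dr(P,col):
        cv2.polylines(im,[cv2.convexHull(np.round((proj(P,c)+.5)*S).astype(np.int32))],True,col,1)
    dr(place(lid,*l[0],.082),(0,255,0)); dr(place(box(.012,.048,-.005,.005,.014,.05),*l[0],.082),(255,0,255)); dr(place(box(.012,.048,-.005,.005,.014,.05),*f[0],.082),(255,255,0)); dr(place(box(-.09,.09,-.085,.085,.0199,.02),*b[0]),(0,255,0))
    dr(place(box(-.075,.075,-.08,.08,.128,.1281),*k[0]),(255,255,0))
    dr(hp[1:],(255,0,0))
    w=360;hh=150
    out.append(cv2.resize(im[v*S:(v+hh)*S,u*S:(u+w)*S],(800,298)))
cv2.imwrite("pics/fit1.png",np.vstack(out)[:,:,::-1])
E
python3 m.py
```

```text
orange {'scene': 156, 'top': 112}
board (array([ 0.52442237,  0.00267581, -0.11156119]), np.float64(0.022842328482325813))
lid full (array([ 0.53279129, -0.31661142,  0.01116698]), np.float64(0.03687876120843048))
scene (array([ 0.53215395, -0.31673983,  0.02525312]), np.float64(0.037265581908439094))
top (array([ 0.53395841, -0.31681795,  0.01947636]), np.float64(0.029776216016275225))
fin (array([ 0.53431899, -0.32083744, -0.14443152]), np.float64(0.24898642148774786))
fin ctr top [[ 0.56400662 -0.32515533  0.132     ]]
cleaner (array([ 0.54550046,  0.31003621, -0.14759897]), np.float64(0.08047114877460931))
bar [[0.43175085 0.32694852 0.124     ]
 [0.43983935 0.38135051 0.124     ]
 [0.42366235 0.27254654 0.124     ]]
bottle [0.74669342 0.06694233 0.04      ]
crucible [ 0.75426263 -0.0608688   0.04      ]
spool [0.73922122 0.19232501 0.04      ]
```

View pics/fit1.png

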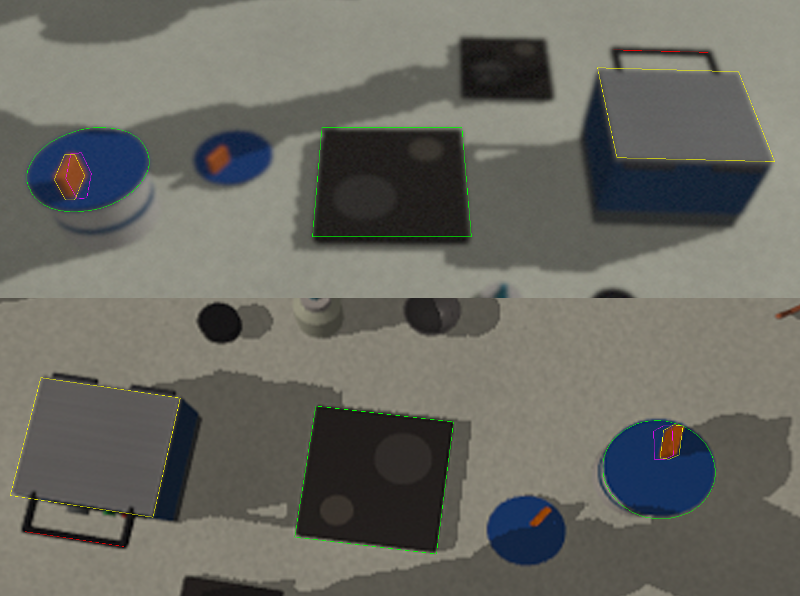

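The crop confirms it: the 124 mm disc outline fits the lid on the tub and the 180x170 outline fits the larger board. Next I refine the fin yaw and work out the first move.

```bash
cat >> h.py <<'E'
def go(pos,ya=None,pitch=None,st=None):
    """turn (share, about tool axes) first, then shift (share) in the turned tool axes; ya: world angle of tool y, tool pointing down"""
    s=st or env.get_state(); q=np.array(s["orientation"]); R=Ro.from_quat(np.r_[q[1:],q[0]])
    if ya is None: T=R
    else:
        y=np.array([np.cos(ya),np.sin(ya),0]); z=np.array([0,0,-1.]); x=np.cross(y,z)
        T=Ro.from_matrix(np.c_[x,y,z])
        if pitch: T=Ro.from_rotvec(pitch)*T
    tu=(R.inv()*T).as_rotvec()/np.pi; sh=T.inv().apply(np.array(pos)-s["tcp_pos"])/.12
    print("turn",np.round(tu,4),"shift",np.round(sh,4))
E
python3 - <<'E'
exec(open("m.py").read().split('b=fit(')[0])
P=np.load("poses.npz"); l=P["lid"]
fin=box(.012,.048,-.005,.005,.014,.05)
M={c:up(m) for c,m in org.items()}
for cx,cy in((.533,-.3166),(.533,-.320)):
  r=[]
  for a in np.linspace(-.5,.2,36):
    r.append((sum(1-((h:=hull(place(fin,cx,cy,a,.082),c))&M[c]).sum()/(h|M[c]).sum() for c in M)/2,a))
  print(cx,cy,sorted(r)[:4])
# disc only vs mask without fin: blue mask + orange hull filled
for c in C:
    blue=(hsv[c][...,0]>100)&(hsv[c][...,0]<130)&(hsv[c][...,1]>120)
    p=dict(scene=(180,205),top=(456,215))[c]; m=((blue|org[c])&win(c,p,35)).astype(np.uint8)
    m=cv2.morphologyEx(m,cv2.MORPH_CLOSE,np.ones((5,5),np.uint8))
    print(c,m.sum(),fit(np.vstack([cyl(.062,.008,.014)]),.082,{c:m},l,2))
print(ray((396,248),"top",.014),ray((260,300),"top",.02))
go([.563,-.3245,.22],np.pi/2-.2)
E
```

```text
orange {'scene': 156, 'top': 112}
0.533 -0.3166 [(np.float64(0.26556141898255425), np.float64(-0.24)), (np.float64(0.2711380142579246), np.float64(-0.21999999999999997)), (np.float64(0.27461114486553234), np.float64(-0.26)), (np.float64(0.27536331444596174), np.float64(-0.28))]
0.533 -0.32 [(np.float64(0.25138170660600095), np.float64(-0.15999999999999998)), (np.float64(0.2537267589379017), np.float64(-0.18)), (np.float64(0.2540055046295939), np.float64(-0.14)), (np.float64(0.26507407251250575), np.float64(-0.12))]
scene 1625 (array([ 0.5308445 , -0.31649988]), np.float64(0.09708232025008678))
top 1909 (array([ 0.53502107, -0.31597123]), np.float64(0.052990111442473675))
[ 0.45447498 -0.17893554  0.014     ] [0.31239416 0.17636408 0.02      ]
turn [ 0.     -0.     -0.0754] shift [-4.0112 -6.3764  0.2501]
```

Emit:
drive_tool --series '[[[0, 0, 0, 0, 0, -0.037], [0, 0, 0, 0, 0, -0.037], [-0.223, -0.354, 0.014, 0, 0, 0], [-0.223, -0.354, 0.014, 0, 0, 0], [-0.223, -0.354, 0.014, 0, 0, 0], [-0.223, -0.354, 0.014, 0, 0, 0], [-0.223, -0.354, 0.014, 0, 0, 0], [-0.223, -0.354, 0.014, 0, 0, 0], [-0.223, -0.354, 0.014, 0, 0, 0], [-0.223, -0.354, 0.014, 0, 0, 0], [-0.223, -0.354, 0.014, 0, 0, 0], [-0.223, -0.354, 0.014, 0, 0, 0], [-0.223, -0.354, 0.014, 0, 0, 0], [-0.223, -0.354, 0.014, 0, 0, 0], [-0.223, -0.354, 0.014, 0, 0, 0], [-0.223, -0.354, 0.014, 0, 0, 0], [-0.223, -0.354, 0.014, 0, 0, 0], [-0.223, -0.354, 0.014, 0, 0, 0], [-0.223, -0.354, 0.014, 0, 0, 0], [-0.223, -0.354, 0.014, 0, 0, 0]]]' --jaw 0.2

```text
clock: 3.9
tcp_pos: [0.5603, -0.3271, 0.2196]
orientation: [0.0, 0.102, 0.995, 0.0]
wrist_force: [-0.0, -0.5, 0.3]
finger_gap: 0.0509
grip_force: 0.0
```

Run:
```python
from h import *
s=env.get_state(); print(s["clock"],s["tcp_pos"],s["orientation"],s["finger_gap"],s["joint_pos"].round(2))
go([.5625,-.3238,.120],np.pi/2-.21)
```

```text
3.9 [ 0.56025467 -0.32708142  0.21964152] [1.68569418e-04 1.02049954e-01 9.94779261e-01 1.77385819e-05] 0.05092499457723391 [-0.65  0.47  0.2   1.3   0.   -0.45]
turn [0.     0.0001 0.0018] shift [-0.0126  0.0306  0.8303]
```

Emit:
drive_tool --series '[[[-0.002, 0.005, 0.14, 0, 0, 0], [-0.002, 0.005, 0.14, 0, 0, 0], [-0.002, 0.005, 0.14, 0, 0, 0], [-0.002, 0.005, 0.14, 0, 0, 0], [-0.002, 0.005, 0.14, 0, 0, 0], [-0.002, 0.005, 0.13, 0, 0, 0], [0, 0, 0, 0, 0, 0], [0, 0, 0, 0, 0, 0]]]'

```text
clock: 4.9
tcp_pos: [0.5622, -0.3223, 0.1205]
orientation: [0.0, 0.102, 0.995, -0.0]
wrist_force: [-0.0, -0.1, 0.3]
finger_gap: 0.0512
grip_force: 0.0
```

Run:
```python
from h import *
a=viewer.read_camera("scene")[150:270,120:280];b=viewer.read_camera("top")[150:270,380:540]
cv2.imwrite("pics/pre.png",np.hstack([cv2.resize(i,(400,300),interpolation=cv2.INTER_CUBIC) for i in(a,b)])[:,:,::-1])
```

```text
(no output)
```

View pics/pre.png

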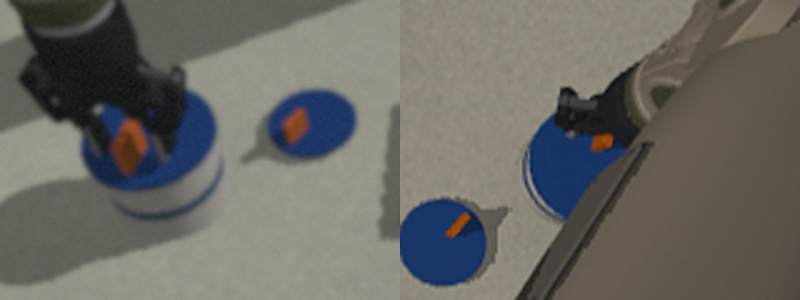

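The scene crop shows the fin, at about (130,147), between the two open fingers and well centred. I close on it with moderate force.

Emit:
drive_tool --series '[[[0, 0, 0, 0, 0, 0], [0, 0, 0, 0, 0, 0], [0, 0, 0, 0, 0, 0], [0, 0, 0, 0, 0, 0], [0, 0, 0, 0, 0, 0], [0, 0, 0, 0, 0, 0]]]' --jaw -1 --grip_force 60

```text
clock: 5.75
tcp_pos: [0.5622, -0.3224, 0.1207]
orientation: [0.0, 0.102, 0.995, -0.0]
wrist_force: [0.0, 0.2, 5.5]
finger_gap: 0.0088
grip_force: 59.5
```

Run:
```python
from h import *
s=env.get_state();R=Ro.from_quat(np.r_[s["orientation"][1:],s["orientation"][0]]);print(R.as_matrix().round(2),s["finger_gap"])
```

```text
[[-0.98  0.2   0.  ]
 [ 0.2   0.98 -0.  ]
 [-0.   -0.   -1.  ]] 0.008755915017974066
```

Emit:
drive_tool --series '[[[0.0145, 0, -0.041, 0, -0.0185, 0], [0.0145, 0, -0.041, 0, -0.0185, 0], [0.0145, 0, -0.041, 0, -0.0185, 0], [0, 0, 0, 0, 0, 0], [-0.01, 0, -0.055, 0, 0, 0], [-0.029, 0, -0.164, 0, 0, 0], [-0.029, 0, -0.164, 0, 0, 0], [-0.029, 0, -0.164, 0, 0, 0], [-0.029, 0, -0.164, 0, 0, 0], [-0.02, 0, -0.1, 0, 0, 0], [0, 0, 0, 0, 0.0185, 0], [0, 0, 0, 0, 0.0185, 0], [0, 0, 0, 0, 0.0185, 0], [0, 0, 0, 0, 0, 0]]]'

```text
clock: 7.5
tcp_pos: [0.5572, -0.3211, 0.2323]
orientation: [-0.001, 0.102, 0.995, 0.0]
wrist_force: [0.2, -0.1, -1.3]
finger_gap: 0.0087
grip_force: 58.7
```

Run:
```python
from h import *
s=env.get_state();print(s["tcp_pos"],s["wrist_force"],s["finger_gap"])
P=np.load("poses.npz");print(P["board"])
# fit lid in scene camera: full pose with TCP-related height
a=viewer.read_camera("scene")[110:270,100:313];b=viewer.read_camera("top")[100:250,370:570]
cv2.imwrite("pics/lift.png",np.hstack([cv2.resize(i,(400,300),interpolation=cv2.INTER_CUBIC) for i in(a,b)])[:,:,::-1])
bx,by,_=P["board"]
ya=np.pi/2-.205
go([bx+.03*np.cos(.205),by-.03*np.sin(.205),s["tcp_pos"][2]],ya)
```

```text
[ 0.55720264 -0.32112957  0.23225362] [ 0.17830414 -0.13400537 -1.30172823] 0.008739939917021499
[ 0.52442237  0.00267581 -0.11156119]
turn [ 0.0001 -0.      0.0003] shift [0.5615 2.5865 0.0042]
```

View pics/lift.png

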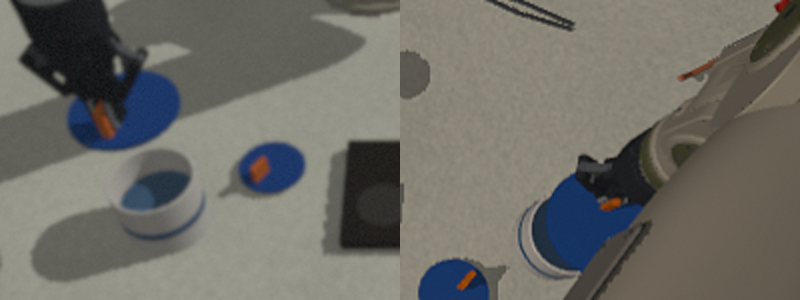

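The lid is off the tub, held level at about (125,110) in the left half of the crop. I move it above the board and measure again there.

Emit:
drive_tool --series '[[[0.04, 0.18, 0, 0, 0, 0], [0.08, 0.37, 0, 0, 0, 0], [0.08, 0.37, 0, 0, 0, 0], [0.08, 0.37, 0, 0, 0, 0], [0.08, 0.37, 0, 0, 0, 0], [0.08, 0.37, 0, 0, 0, 0], [0.08, 0.37, 0, 0, 0, 0], [0.04, 0.187, 0, 0, 0, 0], [0, 0, 0.2, 0, 0, 0], [0, 0, 0.25, 0, 0, 0], [0, 0, 0.25, 0, 0, 0], [0, 0, 0.2, 0, 0, 0], [0, 0, 0, 0, 0, 0], [0, 0, 0, 0, 0, 0]]]'

```text
clock: 9.35
tcp_pos: [0.5536, -0.003, 0.1267]
orientation: [0.001, 0.102, 0.995, 0.0]
wrist_force: [1.0, 0.7, -0.6]
finger_gap: 0.0093
grip_force: 58.8
```

```bash
cat > f.py <<'E'
from h import *
from scipy.optimize import least_squares
s=env.get_state();t=s["tcp_pos"];print(t,s["wrist_force"])
I={c:viewer.read_camera(c) for c in C}; bl=0
M={}
for c in C:
    g=cv2.cvtColor(I[c],cv2.COLOR_RGB2HSV); m=(g[...,0]>100)&(g[...,0]<130)&(g[...,1]>120)
    u,v=proj(t-[.03,0,.027],c)[0].astype(int); w=np.zeros_like(m); w[v-40:v+40,u-40:u+40]=1; M[c]=(m&w).astype(np.uint8)
    print(c,u,v,M[c].sum())
# fit disc outline: x,y,z,tilt about x,y using scene blue mask outer hull
def disc(p): return Ro.from_rotvec([p[3],p[4],0]).apply(cyl(.062,-.006,0))+p[:3]
def f(p,cs=("scene",)):
    e=0
    for c in cs:
        h=hull(disc(p),c); m=up(cv2.convexHull(np.argwhere(M[c])[:,::-1].astype(np.int32)) is not None and cv2.fillConvexPoly(np.zeros((400,640),np.uint8),cv2.convexHull(np.argwhere(cv2.morphologyEx(M[c],cv2.MORPH_OPEN,np.ones((3,3),np.uint8)))[:,::-1].astype(np.int32)),1))
        e+=1-(h&m).sum()/(h|m).sum()
    return e
p0=np.r_[t-[.0294,-.006,.0247],0,0]
for cs in(("scene",),("scene","top")):
    st=np.diag([.004,.004,.004,.05,.05])[[0,1,3,4]] 
    q=minimize(lambda a:f(np.r_[a[:2],p0[2],a[2:]],cs),p0[[0,1,3,4]],method="Nelder-Mead",options=dict(initial_simplex=p0[[0,1,3,4]]+np.vstack([np.zeros(4),np.diag([.004,.004,.05,.05])]),xatol=1e-4,fatol=1e-5))
    print(cs,q.x.round(4),q.fun,"expected",p0[:3])
crop=[]
for c in C:
    im=cv2.resize(I[c],None,fx=S,fy=S,interpolation=cv2.INTER_CUBIC)
    cv2.polylines(im,[cv2.convexHull(np.round((proj(disc(np.r_[q.x[:2],p0[2],q.x[2:]]),c)+.5)*S).astype(np.int32))],True,(0,255,0),1)
    u,v=proj(t,c)[0].astype(int); crop.append(cv2.resize(im[(v-75)*S:(v+75)*S,(u-100)*S:(u+100)*S],(400,300)))
cv2.imwrite("pics/f%d.png"%int(s["clock"]*100),np.hstack(crop)[:,:,::-1]); print(int(s["clock"]*100))
E
python3 f.py
```

```text
[ 0.55363965 -0.00301141  0.12673661] [ 1.03827276  0.74018911 -0.60691935]
scene 313 187 1016
top 330 216 0
('scene',) [ 0.5313  0.0037  0.0088 -0.1376] 0.05595305088833502 expected [0.52423965 0.00298859 0.10203661]Traceback (most recent call last):
  File "f.py", line 21, in <module>
    q=minimize(lambda a:f(np.r_[a[:2],p0[2],a[2:]],cs),p0[[0,1,3,4]],method="Nelder-Mead",options=dict(initial_simplex=p0[[0,1,3,4]]+np.vstack([np.zeros(4),np.diag([.004,.004,.05,.05])]),xatol=1e-4,fatol=1e-5))
    res = _minimize_neldermead(fun, x0, args, callback, bounds=bounds,
                               **options)
    fsim[k] = func(sim[k])
              ~~~~^^^^^^^^
    fx = function(np.copy(x), *(wrapper_args + args))
  File "f.py", line 21, in <lambda>
    q=minimize(lambda a:f(np.r_[a[:2],p0[2],a[2:]],cs),p0[[0,1,3,4]],method="Nelder-Mead",options=dict(initial_simplex=p0[[0,1,3,4]]+np.vstack([np.zeros(4),np.diag([.004,.004,.05,.05])]),xatol=1e-4,fatol=1e-5))
                        ~^^^^^^^^^^^^^^^^^^^^^^^^^^^^^
  File "f.py", line 15, in f
    h=hull(disc(p),c); m=up(cv2.convexHull(np.argwhere(M[c])[:,::-1].astype(np.int32)) is not None and cv2.fillConvexPoly(np.zeros((400,640),np.uint8),cv2.convexHull(np.argwhere(cv2.morphologyEx(M[c],cv2.MORPH_OPEN,np.ones((3,3),np.uint8)))[:,::-1].astype(np.int32)),1))
                         ~~^^^^^^^^^^^^^^^^^^^^^^^^^^^^^^^^^^^^^^^^^^^^^^^^^^^^^^^^^^^^^^^^^^^^^^^^^^^^^^^^^^^^^^^^^^^^^^^^^^^^^^^^^^^^^^^^^^^^^^^^^^^^^^^^^^^^^^^^^^^^^^^^^^^^^^^^^^^^^^^^^^^^^^^^^^^^^^^^^^^^^^^^^^^^^^^^^^^^^^^^^^^^^^^^^^^^^^^^^^^^^^^^^^^^^^^^^^^^^^^^^^^
  File "h.py", line 18, in up
    def up(m): return cv2.resize(m.astype(np.uint8),None,fx=S,fy=S,interpolation=cv2.INTER_NEAREST)
                                 ^^^^^^^^
AttributeError: 'bool' object has no attribute 'astype'
```

Run:
```python
from h import *
s=env.get_state();t=s["tcp_pos"]
a=viewer.read_camera("scene"); im=cv2.resize(a,None,fx=8,fy=8,interpolation=cv2.INTER_CUBIC)
def dr(P,col): cv2.polylines(im,[cv2.convexHull(np.round((proj(P,"scene")+.5)*8).astype(np.int32))],True,col,1)
for th,col in((0,(0,255,0)),(-.1,(255,255,0))):
    # lid points relative to TCP at lid (30,0,38.7), tilt about lid y
    R=Ro.from_euler("z",-.205)*Ro.from_euler("y",th)
    for P in(cyl(.062,.008,.014),box(.012,.048,-.005,.005,.014,.05)): dr(R.apply(P-[.03,0,.0387])+t,col)
u,v=313,200; cv2.imwrite("pics/hov.png",im[(v-37)*8:(v+37)*8,(u-50)*8:(u+50)*8,::-1])
```

```text
(no output)
```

View pics/hov.png

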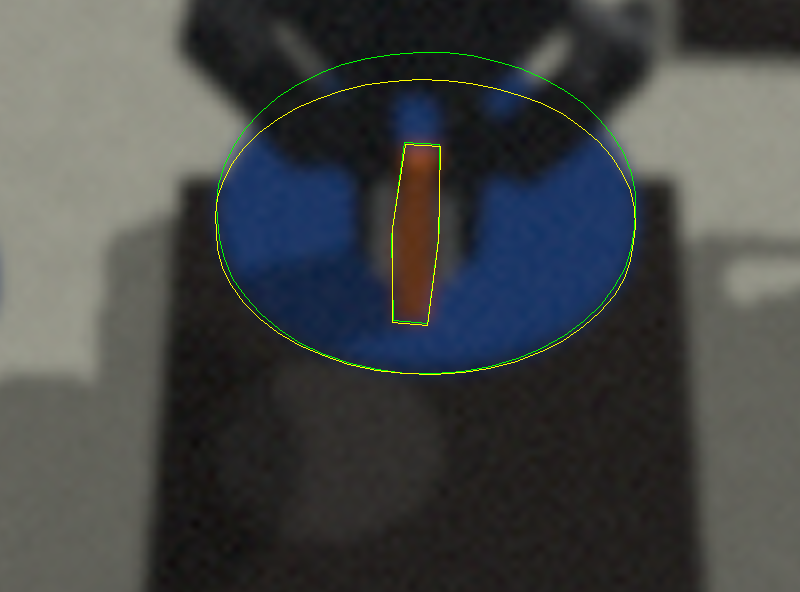

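The level outline (green) matches the visible rim and fin, so the lid is level and centred. I lower it, slowing for the last few mm.

Emit:
drive_tool --series '[[[0, 0, 0.12, 0, 0, 0], [0, 0, 0.12, 0, 0, 0], [0, 0, 0.12, 0, 0, 0], [0, 0, 0.1, 0, 0, 0], [0, 0, 0.05, 0, 0, 0], [0, 0, 0.02, 0, 0, 0], [0, 0, 0.008, 0, 0, 0], [0, 0, 0.008, 0, 0, 0], [0, 0, 0, 0, 0, 0]]]'

```text
clock: 10.62
tcp_pos: [0.5538, -0.0034, 0.0602]
orientation: [0.0, 0.102, 0.995, 0.0]
wrist_force: [0.3, -0.8, -0.3]
finger_gap: 0.0093
grip_force: 58.8
```

Emit:
drive_tool --series '[[[0, 0, 0.006, 0, 0, 0], [0, 0, 0.006, 0, 0, 0], [0, 0, 0, 0, 0, 0]]]'

```text
clock: 11.0
tcp_pos: [0.5536, -0.0034, 0.0587]
orientation: [0.0, 0.102, 0.995, 0.0]
wrist_force: [0.0, 0.7, 0.3]
finger_gap: 0.0088
grip_force: 59.0
```

Emit:
drive_tool --series '[[[0, 0, 0.006, 0, 0, 0], [0, 0, 0.006, 0, 0, 0], [0, 0, 0, 0, 0, 0]]]'

```text
clock: 11.38
tcp_pos: [0.5536, -0.0034, 0.0586]
orientation: [0.0, 0.102, 0.995, -0.0]
wrist_force: [-3.7, 1.0, 12.3]
finger_gap: 0.0093
grip_force: 60.9
```

Emit:
drive_tool --series '[[[0, 0, -0.006, 0, 0, 0], [0, 0, 0, 0, 0, 0]]]' --grip_force 20

```text
clock: 11.62
tcp_pos: [0.5537, -0.0034, 0.0586]
orientation: [0.0, 0.102, 0.995, -0.0]
wrist_force: [-2.7, 0.5, 7.2]
finger_gap: 0.0093
grip_force: 60.1
```

Emit:
drive_tool --series '[[[0, 0, 0, 0, 0, 0], [0, 0, 0, 0, 0, 0], [0, 0, 0, 0, 0, 0], [0, 0, 0, 0, 0, 0], [0, 0, 0, 0, 0, 0]]]' --jaw 0.2

```text
clock: 12.25
tcp_pos: [0.5535, -0.0034, 0.0577]
orientation: [-0.0, 0.102, 0.995, 0.0]
wrist_force: [-0.5, 0.5, -0.4]
finger_gap: 0.0513
grip_force: 0.0
```

Emit:
drive_tool --series '[[[0, 0, -0.1, 0, 0, 0], [0, 0, -0.25, 0, 0, 0], [0, 0, -0.3, 0, 0, 0], [0, 0, -0.4, 0, 0, 0], [0, 0, -0.4, 0, 0, 0], [0, 0, -0.2, 0, 0, 0], [0, 0, 0, 0, 0, 0]]]'

```text
clock: 13.12
tcp_pos: [0.5548, -0.0036, 0.259]
orientation: [0.003, 0.102, 0.995, -0.0]
wrist_force: [0.2, 1.1, 0.1]
finger_gap: 0.0511
grip_force: 0.0
```

Run:
```python
from h import *
P=np.load("poses.npz");k=P["cl"]
s=env.get_state();print(s["tcp_pos"],s["joint_pos"].round(2))
b=place(np.array([[-.115,0,.124]]),*k)[0];print(b)
go([b[0],b[1],.26],k[2]+np.pi)
# lid check
a=viewer.read_camera("scene"); im=cv2.resize(a,None,fx=8,fy=8,interpolation=cv2.INTER_CUBIC)
def dr(Q,col): cv2.polylines(im,[cv2.convexHull(np.round((proj(Q,"scene")+.5)*8).astype(np.int32))],True,col,1)
for Q in(cyl(.062,.008,.014),box(.012,.048,-.005,.005,.014,.05)): dr(place(Q,P["board"][0],P["board"][1],-.205,.02),(0,255,0))
u,v=317,208; cv2.imwrite("pics/put.png",im[(v-37)*8:(v+37)*8,(u-50)*8:(u+50)*8,::-1])
```

```text
[ 0.55484669 -0.003581    0.25896949] [-0.15  0.27  0.    1.3   0.    0.05]
[0.43175085 0.32694852 0.124     ]
turn [-0.0014  0.0015 -0.518 ] shift [-2.5736  1.4197 -0.0086]
```

View pics/put.png

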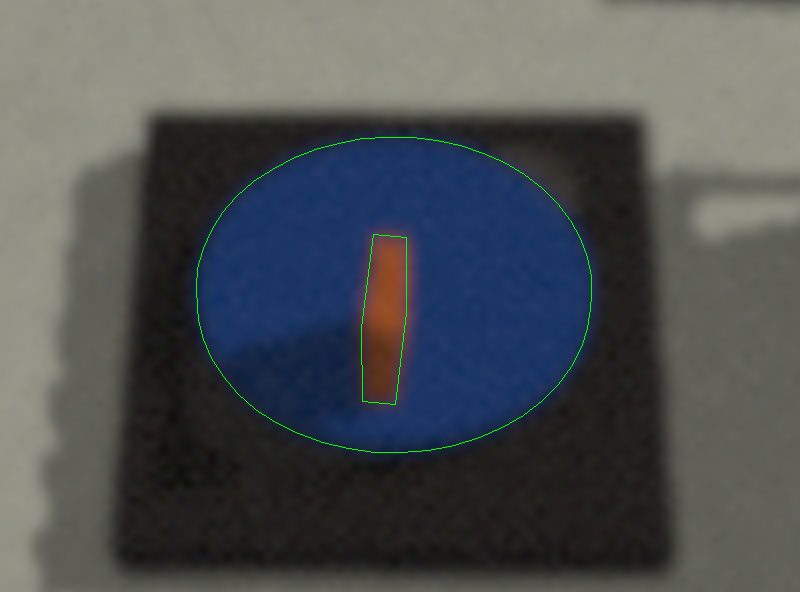

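The lid sits flat and centred with its fin up, and the gripper is clear of it. Next is the cleaner's bar.

Emit:
drive_tool --series '[[[0, 0, 0, 0, 0, -0.0518], [0, 0, 0, 0, 0, -0.0518], [0, 0, 0, 0, 0, -0.0518], [0, 0, 0, 0, 0, -0.0518], [0, 0, 0, 0, 0, -0.0518], [0, 0, 0, 0, 0, -0.0518], [0, 0, 0, 0, 0, -0.0518], [0, 0, 0, 0, 0, -0.0518], [0, 0, 0, 0, 0, -0.0518], [0, 0, 0, 0, 0, -0.0518], [-0.322, 0.177, 0, 0, 0, 0], [-0.322, 0.177, 0, 0, 0, 0], [-0.322, 0.177, 0, 0, 0, 0], [-0.322, 0.177, 0, 0, 0, 0], [-0.322, 0.177, 0, 0, 0, 0], [-0.322, 0.177, 0, 0, 0, 0], [-0.322, 0.177, 0, 0, 0, 0], [-0.322, 0.177, 0, 0, 0, 0], [0, 0, 0, 0, 0, 0], [0, 0, 0, 0, 0, 0]]]' --jaw -0.29

```text
clock: 15.68
tcp_pos: [0.4304, 0.3269, 0.2546]
orientation: [-0.001, -0.653, 0.757, 0.0]
wrist_force: [0.3, -0.7, -0.4]
finger_gap: 0.0304
grip_force: 0.0
```

Run:
```python
from h import *
P=np.load("poses.npz");k=P["cl"]
b=place(np.array([[-.115,0,.124]]),*k)[0]
s=env.get_state();print(s["tcp_pos"],s["finger_gap"],s["joint_pos"].round(2))
go([b[0],b[1],.126],k[2]+np.pi)
out=[]
for c in C:
    a=viewer.read_camera(c); im=cv2.resize(a,None,fx=4,fy=4,interpolation=cv2.INTER_CUBIC)
    l=np.round((proj(place(np.array([[-.115,.055,.124],[-.115,-.055,.124]]),*k),c)+.5)*4).astype(int)
    cv2.line(im,tuple(map(int,l[0])),tuple(map(int,l[1])),(255,0,0),1)
    q=cv2.convexHull(np.round((proj(place(box(-.075,.075,-.08,.08,.128,.1281),*k),c)+.5)*4).astype(np.int32)); cv2.polylines(im,[q],True,(255,255,0),1)
    u,v=l.mean(0).astype(int); out.append(cv2.resize(im[v-200:v+200,u-200:u+200],(400,400)))
cv2.imwrite("pics/bar.png",np.hstack(out)[:,:,::-1])
```

```text
[0.43041698 0.32689959 0.25461907] 0.030352535771831283 [ 0.5   0.25 -0.03  1.29 -0.   -0.92]
turn [ 0.0005 -0.0005  0.0001] shift [-0.002  -0.0109  1.0718]
```

View pics/bar.png

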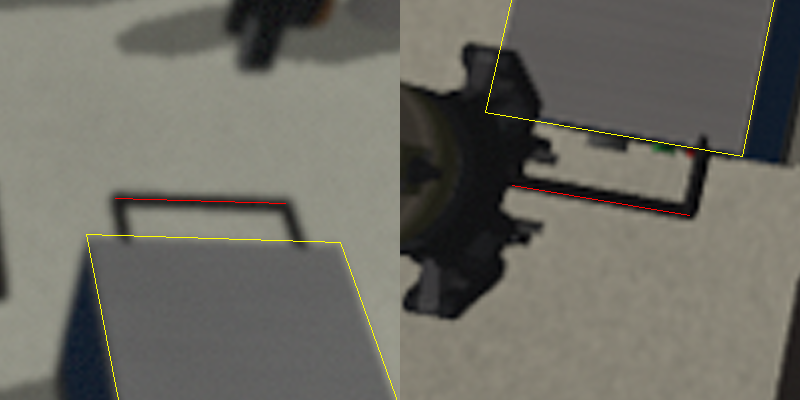

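Emit:
drive_tool --series '[[[0, -0.032, 0.1, 0, 0, 0], [0, 0, 0.16, 0, 0, 0], [0, 0, 0.16, 0, 0, 0], [0, 0, 0.16, 0, 0, 0], [0, 0, 0.16, 0, 0, 0], [0, 0, 0.12, 0, 0, 0], [0, 0, 0.1, 0, 0, 0], [0, 0, 0.07, 0, 0, 0], [0, 0, 0.04, 0, 0, 0], [0, 0, 0, 0, 0, 0]]]'

```text
clock: 17.02
tcp_pos: [0.4348, 0.3268, 0.1273]
orientation: [0.0, -0.653, 0.757, 0.0]
wrist_force: [-0.5, 0.1, 0.5]
finger_gap: 0.0302
grip_force: 0.0
```

Emit:
drive_tool --series '[[[0, 0, 0.02, 0, 0, 0], [0, 0, 0, 0, 0, 0], [0, 0, 0, 0, 0, 0], [0, 0, 0, 0, 0, 0], [0, 0, 0, 0, 0, 0], [0, 0, 0, 0, 0, 0]]]' --jaw -1 --grip_force 40

```text
clock: 17.77
tcp_pos: [0.4343, 0.3272, 0.125]
orientation: [-0.0, -0.653, 0.757, 0.001]
wrist_force: [-4.4, 4.1, 2.2]
finger_gap: 0.0082
grip_force: 39.0
```

```bash
cat > arc.py <<'E'
from h import *
k=np.load("poses.npz")["cl"]; s=env.get_state(); t=s["tcp_pos"]
ex=np.array([np.cos(k[2]),np.sin(k[2]),0]); 
H=lambda t:t+.19*ex
q=np.array(s["orientation"]);R=Ro.from_quat(np.r_[q[1:],q[0]]);print(t,s["wrist_force"],R.inv().apply(ex).round(3))
n=30; a=np.radians(np.linspace(0,60,n+1))
p=np.c_[-.19*np.cos(a)-.0035*np.sin(a),.19*np.sin(a)+.0035*np.cos(a)]
d=np.diff(p,axis=0)/.12
print("dx(cleaner x),dz up per 2deg row, shares"); print(d.round(3).tolist()); print(d.sum(0)*.12)
E
python3 arc.py
```

```text
[0.43428843 0.32716643 0.12504208] [-4.35402167  4.08023143  2.20799998] [ 0.    -1.    -0.001]
dx(cleaner x),dz up per 2deg row, shares
[[-0.0, 0.055], [0.002, 0.055], [0.004, 0.055], [0.006, 0.055], [0.008, 0.054], [0.01, 0.054], [0.011, 0.054], [0.013, 0.053], [0.015, 0.053], [0.017, 0.052], [0.019, 0.051], [0.021, 0.05], [0.022, 0.05], [0.024, 0.049], [0.026, 0.048], [0.028, 0.047], [0.029, 0.046], [0.031, 0.045], [0.032, 0.044], [0.034, 0.042], [0.035, 0.041], [0.037, 0.04], [0.038, 0.038], [0.04, 0.037], [0.041, 0.035], [0.042, 0.034], [0.044, 0.032], [0.045, 0.031], [0.046, 0.029], [0.047, 0.028]]
[0.09196891 0.16279483]
```

Emit:
drive_tool --series '[[[0, 0, -0.055, 0, 0, 0], [0, -0.002, -0.055, 0, 0, 0], [0, -0.004, -0.055, 0, 0, 0], [0, -0.006, -0.055, 0, 0, 0], [0, -0.008, -0.054, 0, 0, 0], [0, -0.01, -0.054, 0, 0, 0], [0, -0.011, -0.054, 0, 0, 0], [0, -0.013, -0.053, 0, 0, 0], [0, -0.015, -0.053, 0, 0, 0], [0, -0.017, -0.052, 0, 0, 0], [0, 0, 0, 0, 0, 0]]]'

```text
clock: 19.15
tcp_pos: [0.446, 0.3252, 0.1905]
orientation: [0.001, -0.653, 0.758, -0.001]
wrist_force: [3.8, 4.0, -4.1]
finger_gap: 0.0082
grip_force: 39.0
```

Emit:
drive_tool --series '[[[0, -0.019, -0.051, 0, 0, 0], [0, -0.021, -0.05, 0, 0, 0], [0, -0.022, -0.05, 0, 0, 0], [0, -0.024, -0.049, 0, 0, 0], [0, -0.026, -0.048, 0, 0, 0], [0, -0.028, -0.047, 0, 0, 0], [0, -0.029, -0.046, 0, 0, 0], [0, -0.031, -0.045, 0, 0, 0], [0, -0.032, -0.044, 0, 0, 0], [0, -0.034, -0.042, 0, 0, 0], [0, 0, 0, 0, 0, 0]]]'

```text
clock: 20.52
tcp_pos: [0.4769, 0.3204, 0.2462]
orientation: [0.0, -0.653, 0.757, -0.0]
wrist_force: [2.0, 4.0, -4.0]
finger_gap: 0.0081
grip_force: 39.0
```

Emit:
drive_tool --series '[[[0, -0.035, -0.041, 0, 0, 0], [0, -0.037, -0.04, 0, 0, 0], [0, -0.038, -0.038, 0, 0, 0], [0, -0.04, -0.037, 0, 0, 0], [0, -0.041, -0.035, 0, 0, 0], [0, -0.042, -0.034, 0, 0, 0], [0, -0.044, -0.032, 0, 0, 0], [0, -0.045, -0.031, 0, 0, 0], [0, -0.046, -0.029, 0, 0, 0], [0, -0.047, -0.028, 0, 0, 0], [0, 0, 0, 0, 0, 0]]]'

```text
clock: 21.9
tcp_pos: [0.5254, 0.3129, 0.2899]
orientation: [0.0, -0.653, 0.757, -0.0]
wrist_force: [-6.1, 0.0, 6.7]
finger_gap: 0.008
grip_force: 39.4
```

Run:
```python
from h import *
k=np.load("poses.npz")["cl"]; s=env.get_state(); t=s["tcp_pos"]
ex=np.array([np.cos(k[2]),np.sin(k[2]),0]); b0=np.array([.43429,.32717,.125])
d=(t-b0)@ex; dz=t[2]-.125
from scipy.optimize import brentq
print(t,s["wrist_force"],d,dz, "angle from chord",np.degrees(2*np.arctan2(d,dz)), "from z",np.degrees(np.arcsin((dz)/.19)))
out=[]
for c in C:
    a=viewer.read_camera(c); im=cv2.resize(a,None,fx=4,fy=4,interpolation=cv2.INTER_CUBIC)
    h=place(np.array([[.0775,0,.1205]]),*k)[0]
    for an,col in((55,(255,0,0)),(60,(0,255,0)),(65,(255,255,0))):
        A=Ro.from_euler("z",k[2])*Ro.from_euler("y",np.radians(an))
        Q=A.apply([[-.15,.08,.0075],[-.15,-.08,.0075],[0,-.08,.0075],[0,.08,.0075]])+h
        cv2.polylines(im,[np.round((proj(Q,c)+.5)*4).astype(np.int32)],True,col,1)
    u,v=(proj(h+[-.04,0,.08],c)[0]*4).astype(int); out.append(cv2.resize(im[max(v-240,0):v+240,u-240:u+240],(400,400)))
cv2.imwrite("pics/open.png",np.hstack(out)[:,:,::-1])
```

```text
[0.52538094 0.31287682 0.28990124] [-6.05387108  0.0193867   6.67763373] 0.0922025139291931 0.16490124110044746 angle from chord 58.42240951837891 from z 60.215661820944625
```

View pics/open.png

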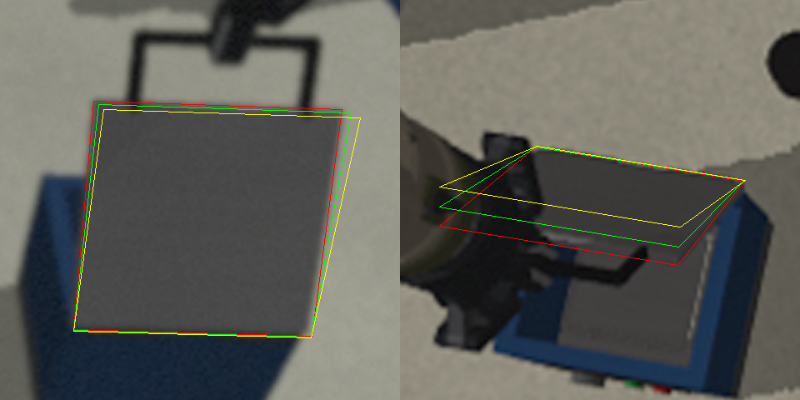

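```bash
cat > ang.py <<'E'
from h import *
k=np.load("poses.npz")["cl"]
I0=cv2.imread("pics/scene0.png")[:,:,::-1]; I1=viewer.read_camera("scene")
def seg(I,px):
    g=cv2.cvtColor(I,cv2.COLOR_RGB2HSV); m=((g[...,1]<60)&(g[...,2]>50)).astype(np.uint8)
    return m
def msk(I,px,tol):
    # flood from a seed in the smooth plate, on a blurred picture
    m=np.zeros((402,642),np.uint8); J=cv2.bilateralFilter(np.ascontiguousarray(I),7,30,5)
    cv2.floodFill(J,m,px,0,(tol,)*3,(tol,)*3,4|cv2.FLOODFILL_FIXED_RANGE|cv2.FLOODFILL_MASK_ONLY|(1<<8))
    return cv2.morphologyEx(m[1:-1,1:-1],cv2.MORPH_OPEN,np.ones((9,9),np.uint8))
h1=proj(place(np.array([[.0775,0,.1205]]),*k)[0]+[-.04,.0,.065],"scene")[0]
px1=tuple(int(v) for v in h1)
for tol in(16,20,25):
    m0=msk(I0,(443,178),tol); m1=msk(I1,px1,tol); print(tol,m0.sum(),m1.sum(),px1)
    M0,M1=up(m0),up(m1)
    def pl(p,a):
        A=Ro.from_euler("z",p[2])*Ro.from_euler("y",a); h=place(np.array([[.075,0,.1205]]),*p[:3])[0]
        return A.apply(box(-.15,0,-.08,.08,.0070,.0075))+h
    iou=lambda h,M:1-(h&M).sum()/(h|M).sum()
    F=lambda q:iou(hull(pl(q[:3],0),"scene"),M0)+iou(hull(pl(q[:3],q[3]),"scene"),M1)
    x0=np.r_[k,1.03]
    for _ in range(2):
        r=minimize(F,x0,method="Nelder-Mead",options=dict(initial_simplex=x0+np.vstack([np.zeros(4),np.diag([.004,.004,.03,.06])]),xatol=1e-4,fatol=1e-5)); x0=r.x
    print(r.x.round(4),r.fun,np.degrees(r.x[3]))
E
python3 ang.py
```

```text
16 2890 4810 (453, 169)
[ 0.5466  0.3081 -0.1545  1.0325] 0.10495801917367142 59.15865268555009
20 2914 4853 (453, 169)
[ 0.5466  0.3075 -0.1532  1.01  ] 0.09133838954257834 57.86899119024934
25 2976 4934 (453, 169)
[ 0.547   0.3077 -0.1589  0.9938] 0.06445360575545223 56.94011845525321
```

Emit:
drive_tool --series '[[[0, 0, 0, 0, 0, 0], [0, 0.004, -0.006, 0, 0, 0], [0, 0, 0, 0, 0, 0], [0, 0, 0, 0, 0, 0], [0, 0, 0, 0, 0, 0], [0, 0, 0, 0, 0, 0]]]'

```text
clock: 22.8
tcp_pos: [0.5249, 0.313, 0.2896]
orientation: [-0.0, -0.653, 0.757, -0.0]
wrist_force: [-5.9, 0.5, 5.3]
finger_gap: 0.0085
grip_force: 39.3
```

```bash
python3 -c "
from workcell import order
print(order.hand_in())"
```

```text
the job is handed in; nothing more can be done
None
```

I handed the job in at about 23 s: the lid is flat and fin up on the middle of the board, released, and the arm still holds the cover open by its bar, at 60–61° by arm position and 57–59° by camera; the bottle, crucible and spool were not touched.

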